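# Dry-stroke two injection syringes and reject the binding one

## Robot

A 7-joint arm with a two-finger parallel gripper is mounted at the origin on the work surface. World frame = base frame: x ahead of the robot, y to its left, z up, the work surface at z = 0. Lengths are in m, angles in rad, forces in N, time in s.
With the tool pointing down it reaches from about 0.425 to 0.95 m from the base axis. Payload 16.7 kg.
Tool frame: the origin (TCP) lies at the very end of the fingers, on their centre line; the grasp point (between the pads) lies 19 mm behind it; z points along the fingers, y is the direction in which the jaws open and shut (so a half turn about z gives the same grasp; the last joint's range is limited). The gripper opens to 94 mm and grips with 3 to 60 N. Pads are 16 mm wide; open, the fingers measure 119 mm over their backs; the gripper's body (75 mm by 177 mm) begins 78 mm behind the grasp point.
Start: joints at [-1.458, 0.426, 0.074, 1.606, -0.034, 1.111, -0.067], TCP at [0.175, 0.652, 0.184] pointing down, gripper open.
Joint ranges: [-2.85, 2.85], [-0.5, 2.14], [-1.23, 1.37], [0.21, 2.46], [-1.02, 4.16], [0.16, 2.05], [-2.73, 2.73]. Speed limits (rad/s): [1.89, 1.89, 2.39, 2.39, 3.01, 3.01, 3.01].

## Interface

Orientations are given as [roll, pitch, yaw] about the fixed x, y, z axes, in that order (R = Rz(yaw) Ry(pitch) Rx(roll)).
In Python, from workcell import robot, viewer gives the robot as it stands.
- The arm moves only by the tool move_arm, never from a script. Its argument "rows" is a list of rows, each a list of 3 entries, a list of its own where there are three numbers: the shift along the world's x, y, z in cm, then the turn about the world's z in degrees, then the finger opening in cm, from 0 to 9.4. A call has exactly 10 rows; each row is the pose to reach, as a shift and turn from the pose measured when the call began; what a row does not reach only later rows make up. A row lasts 1/12 s, in which the tool goes at most 41.7 mm and 7.16 degrees, less where a joint would pass 70% of its speed; a pose out of reach is approached as far as the arm can. A call with a gripper value outside its range is refused whole. The fingers move at their own pace and stop on an object; the grip force is fixed at half the most. Time passes only in rows, so rows that repeat a pose let the fingers close, or fill a call up. It gives the time, the measured TCP pose, the force and the opening at its end, in the units of the state.
- robot.state(): the state, without advancing time (a new reading comes with each control period).
- viewer.get_image(name): name is "scene" or "top"; returns the picture (400x640x3 uint8, blue, green, red); there is no depth.
- viewer.get_calibration(name): a dict with "fx", "fy", "cx", "cy" (pixels), "rvec" (rotation vector, rad) and "tvec" (3), from world to camera coordinates, as OpenCV has them. Camera axes: x right, y down, z forward; pixel columns grow to the right and rows downward; lengths in m; the calibration is good to about 2 mm. A picture is of the moment at which its call begins. get_calibration takes no time and is no camera call.
- robot.finish_job(): hands the job in, once; it reports no verdict.
The state is a dict: "time": time; "joint_pos": joint angles; "joint_vel": joint speeds; "tau": joint torques, N m; "tcp_pos": TCP position; "orientation": TCP orientation; "contact_force": force on the tool from outside, world axes, zero at the start; "ft_torque": the same for the moment, N m; "grip_width": opening from 0.0 (shut) to 1.0 (fully open).
Only numpy, scipy, OpenCV 4.12 (cv2) and the standard library are available. Lean on these libraries where they do the work, as an engineer would, in place of code of your own. Each camera call takes 0.05 s, during which the arm holds its last target.

## Task

Before resin is mixed at the carving bench, dry-test both empty syringes in the timber rack by pushing each plunger down gently, never pressing harder than 20 N. Push the one that runs freely fully home and leave it in its hole; when the other stiffens part-way, stop, leave its plunger there, and stand that syringe fully down in the hole of the stone offcut, the place for rejects. Do not disturb the mallet or the chisels.

Things in the scene. Friction and masses are not known exactly. Their poses are not given: they have to be found in the camera images.
- rack: Fixed timber block, 100 mm (own x) by 250 mm (own y) by 65 mm high, with two 40 mm holes right through. Origin: centre of its underside, on the table.
- rack_hole_a (a point): Centre of the mouth of the rack's hole at its own +y end, in the top face, 65 mm above the table; z up. 40 mm diameter, 140 mm from the other hole.
- rack_hole_b (a point): The same for the hole at the rack's own -y end.
- stone: Fixed pale rough stone offcut, 130 mm (own x) by 110 mm (own y) by 65 mm high, with a single drilled hole. Origin: centre of its underside, on the table.
- stone_hole (a point): Centre of the mouth of the hole in the stone's top face, 65 mm above the table; z up. 40 mm diameter, right through; a syringe fully down rests with its shoulder on the face, its grip point 40 mm above this point.
- syringe_a_grip (a point): Syringe a (two look alike), white, empty, 0.25 to 0.4 kg, upright in the rack's +y hole. Point on its axis, mid-height of the barrel to grip; z up along the axis to the plunger. Barrel 48 mm across, from 40 mm below (shoulder, rests on the rack) to 26 mm above. Under the shoulder a 36 mm spigot, 32 mm long, tapers to a 12 mm nozzle ending 100 mm below this point.
- plunger_a (a joint): Plunger travel, m: 0 out, 0.036 home, grows as pushed down; starts at 0 to 0.006, stays where left. One of a and b is sound: 4 to 5 N moves it, plus a soft cushion of 1.2 N/mm in the last 5 mm. The other is blocked: past about 0.012 resistance rises 1.2 N/mm above 4 to 5 N, so it cannot get home within the force limit; let go, it may spring back some mm.
- button_a (a point): Centre of the top face of plunger a's thumb button: a flat grey disc 36 mm in diameter, 8 mm thick, on a 12 mm stem. It lies 70 mm above the grip point of syringe a when the plunger is drawn out, 34 mm above when home.
- syringe_b_grip (a point): Syringe b (two look alike), white, empty, 0.25 to 0.4 kg, upright in the rack's -y hole. Point on its axis, mid-height of the barrel to grip; z up along the axis to the plunger. Barrel 48 mm across, from 40 mm below (shoulder, rests on the rack) to 26 mm above. Under the shoulder a 36 mm spigot, 32 mm long, tapers to a 12 mm nozzle ending 100 mm below this point.
- plunger_b (a joint): Plunger travel, m: 0 out, 0.036 home, grows as pushed down; starts at 0 to 0.006, stays where left. One of a and b is sound: 4 to 5 N moves it, plus a soft cushion of 1.2 N/mm in the last 5 mm. The other is blocked: past about 0.012 resistance rises 1.2 N/mm above 4 to 5 N, so it cannot get home within the force limit; let go, it may spring back some mm.
- button_b (a point): Centre of the top face of plunger b's thumb button: a flat grey disc 36 mm in diameter, 8 mm thick, on a 12 mm stem. It lies 70 mm above the grip point of syringe b when the plunger is drawn out, 34 mm above when home.
- mallet: Bystander: carver's mallet standing on its dark steel head (68 mm diameter, 62 mm high), wooden handle up, 165 mm high in all. Origin: centre of its underside.
- chisel_flat: Bystander: flat steel chisel lying on the table, 190 mm long, 15 mm thick, origin under its middle.
- chisel_point: Bystander: narrow steel chisel lying on the table, 170 mm long, 15 mm thick, origin under its middle.
Things that resemble listed ones, but are neither listed nor needed, are in the scene too. Leave any yellow look-alike of the part that bears syringe_b_grip alone. Leave any orange look-alike of the stone alone.

How it is judged:
At the end, for the whole second after the job is handed in: One plunger is home (past 31 mm), its syringe in its own rack hole; the other plunger stands at 11.5 to 29 mm, its syringe fully down and upright in the stone hole (axis within 8 mm, shoulder within 6 mm of the face, tilt under 0.12 rad); all released and still (((value of joint plunger_a above 0.031 m and value of joint plunger_b between 0.0115 and 0.029 m and horizontal distance between syringe_a_grip and rack_hole_a below 0.008 m and z of syringe_a_grip in the frame of rack_hole_a below 0.046 m and angle between each of syringe_a_grip, syringe_b_grip's own z axis and vertical below 0.12 rad and velocity of joint each of plunger_a, plunger_b below 0.01 m/s and horizontal distance between syringe_b_grip and stone_hole below 0.008 m and z of syringe_b_grip in the frame of stone_hole below 0.046 m) or (value of joint plunger_b above 0.031 m and value of joint plunger_a between 0.0115 and 0.029 m and horizontal distance between syringe_b_grip and rack_hole_b below 0.008 m and z of syringe_b_grip in the frame of rack_hole_b below 0.046 m and angle between each of syringe_b_grip, syringe_a_grip's own z axis and vertical below 0.12 rad and velocity of joint each of plunger_b, plunger_a below 0.01 m/s and horizontal distance between syringe_a_grip and stone_hole below 0.008 m and z of syringe_a_grip in the frame of stone_hole below 0.046 m))); the robot touches nothing.
It fails at once if plunger a pressed harder than 20 N (contact force between any of the fingers, the arm and plunger_a above 20 N).
It fails at once if plunger b pressed harder than 20 N (contact force between any of the fingers, the arm and plunger_b above 20 N).
It fails at once if the mallet is pushed aside by more than 20 mm (distance of mallet from where it was at the start of the episode above 0.02 m).
It fails at once if the chisel_flat is pushed aside by more than 20 mm (distance of chisel_flat from where it was at the start of the episode above 0.02 m).
It fails at once if the chisel_point is pushed aside by more than 20 mm (distance of chisel_point from where it was at the start of the episode above 0.02 m).
It also fails if it takes over 72 s, if anything falls off the work surface, if the arm or the gripper's body presses on something with over 40 N, if the wrist force passes 120 N, or if a joint passes its speed limit or range.

## Working session

There is one attempt and no reset: what is moved stays moved. The work goes in short steps, Python scripts to look and compute and a tool call to move; the robot and the scene stay as the last step left them, time stands still between calls to the robot, and variables do not carry over. Pictures are saved under pics/ and viewed, and the job is handed in when it is done.

Besides the shell and the picture viewer there is one more tool, called after "Request:" as name(argument=value, ...) on one line, values as JSON. move_arm: Moves the arm, as the interface text tells. Its arguments: {"type":"object","properties":{"rows":{"type":"array","items":{"type":"array"}}},"required":["rows"]}

```bash
mkdir -p pics; ls
python3 - <<'E'
from workcell import robot, viewer
import cv2
s=robot.state(); print({k:s[k] for k in ("time","tcp_pos","orientation","contact_force","grip_width")})
for n in("scene","top"):
    cv2.imwrite(f"pics/{n}0.png",viewer.get_image(n)); print(viewer.get_calibration(n))
E
```

```text
pics
{'time': 0.0, 'tcp_pos': array([0.17461618, 0.6515245 , 0.18377643]), 'orientation': array([-3.14029943e+00,  8.19150992e-05,  2.87971003e+00]), 'contact_force': array([ 0.44096244,  0.74414295, -1.11294199]), 'grip_width': 1.0016279477928585}
{'fx': 516.3220735933999, 'fy': 516.3220735933999, 'cx': 322.4564949561615, 'cy': 199.86606210380754, 'rvec': array([ 1.4862709 ,  2.34192744, -0.64663042]), 'tvec': array([ 0.27956368, -0.35018224,  1.53803526])}
{'fx': 518.9179722523388, 'fy': 518.9179722523388, 'cx': 314.1806855554706, 'cy': 191.05339601158767, 'rvec': array([ 2.12540866, -2.12166455,  0.16845778]), 'tvec': array([-0.04862591,  0.60921769,  1.21301293])}
```

View pics/scene0.png

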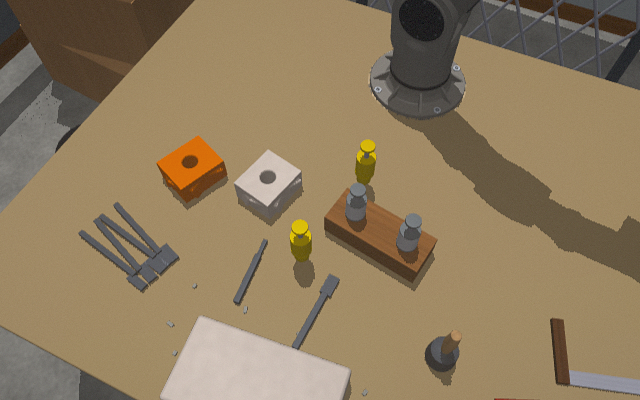

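View pics/top0.png

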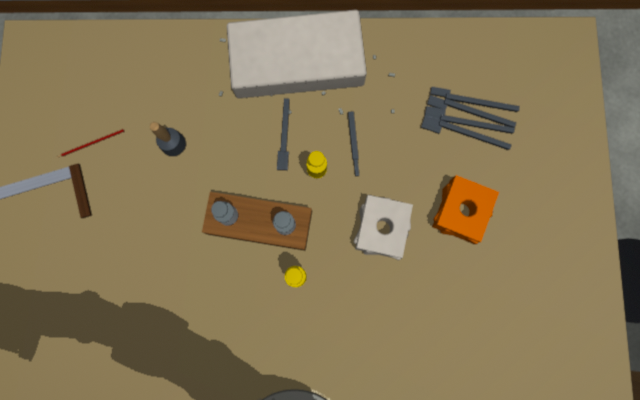

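The pictures show:
- **Rack:** top (257,220), with grey-white syringes at top (223,212) and (284,222).
- **Stone:** white, at top (385,227).
- **Look-alikes, not wanted:** orange stone at top (468,209), yellow syringes at top (316,163) and (295,277), and a large pale slab at top (297,52).
- **Bystanders:** mallet at top (170,140), chisels at top (284,135) and (353,143). There is also a group of other chisels at (470,118).

I'll measure positions next, then check with a close crop.

```bash
cat > h.py <<'E'
import cv2, numpy as np
from workcell import robot, viewer
C={n:viewer.get_calibration(n) for n in("scene","top")}
def K(c): return np.array([[c["fx"],0,c["cx"]],[0,c["fy"],c["cy"]],[0,0,1.]])
def ray(n,uv):
    c=C[n];R=cv2.Rodrigues(c["rvec"])[0];o=-R.T@c["tvec"]
    d=R.T@np.linalg.solve(K(c),[uv[0],uv[1],1.]);return o,d/np.linalg.norm(d)
def onz(n,uv,z):
    o,d=ray(n,uv);return o+d*(z-o[2])/d[2]
def proj(n,p):
    c=C[n];return cv2.projectPoints(np.array([p],float),c["rvec"],c["tvec"],K(c),None)[0].ravel()
def tri(u1,u2):
    (o1,d1),(o2,d2)=ray("scene",u1),ray("top",u2)
    t=np.linalg.lstsq(np.c_[d1,-d2],o2-o1,rcond=None)[0]
    a,b=o1+d1*t[0],o2+d2*t[1];return (a+b)/2,np.linalg.norm(a-b)
E
python3 - <<'E'
from h import *
t=cv2.imread("pics/top0.png");s=cv2.imread("pics/scene0.png")
a=cv2.resize(t[170:290,190:430],None,fx=3.2,fy=3.2,interpolation=cv2.INTER_CUBIC)
cv2.imwrite("pics/c_top.png",a)
b=cv2.resize(s[130:290,220:450],None,fx=3.4,fy=3.4,interpolation=cv2.INTER_CUBIC)
cv2.imwrite("pics/c_scene.png",b)
print(proj("top",[.175,.652,.184]),proj("scene",[.175,.652,.184]),proj("top",[0,0,0]))
print("tri syr buttons approx")
E
```

```text
[-25.96330361 386.95557289] [677.60250143 168.21873965] [293.37888171 451.67222393]
tri syr buttons approx
```

View pics/c_top.png

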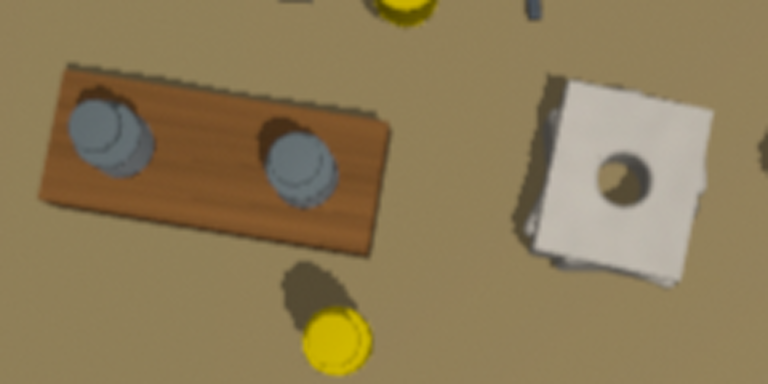

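View pics/c_scene.png

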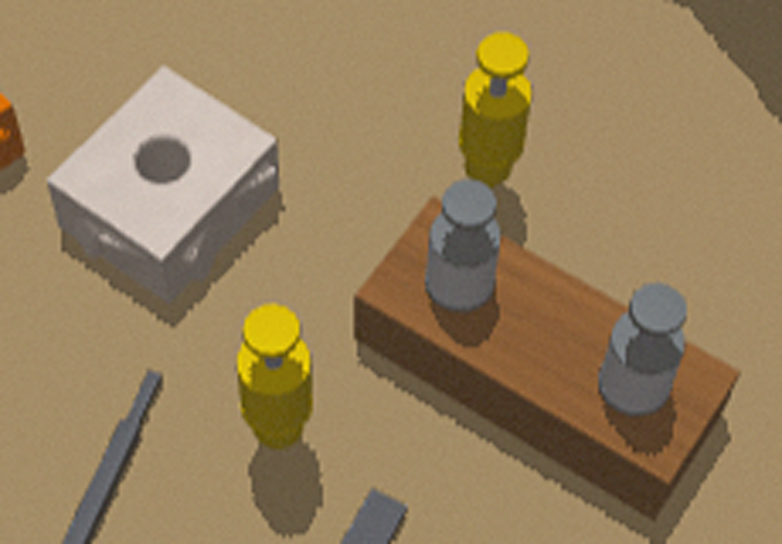

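Run:
```python
from h import *
np.set_printoptions(precision=4,suppress=True)
t=cv2.imread("pics/top0.png");s=cv2.imread("pics/scene0.png")
for nm,us,ut in(("btn L(top)",(413.0,219.7),(219.8,209.2)),("btn R(top)",(357.7,189.4),(283.2,219.8)),("stonehole",(267.3,176.7),(384.8,226))):
    print(nm,*tri(us,ut))
print("stone hole z.065",onz("top",(384.8,226),.065),onz("scene",(267.3,176.7),.065))
# rack & stone corners (crop px -> full)
rk=[(66,66),(389,122),(368,256),(40,200)]
P=np.array([onz("top",(190+x/3.2-.35,170+y/3.2-.35),.065) for x,y in rk]);print("rack",P,P.mean(0));
print(np.linalg.norm(P-np.roll(P,-1,0),axis=1)); v=P[0]-P[1]+P[3]-P[2];print("yaw y-axis deg from +y",np.degrees(np.arctan2(-v[0],v[1])))
u=v/np.linalg.norm(v);print("holes",P.mean(0)+.07*u,P.mean(0)-.07*u)
st=[(568,78),(713,108),(680,285),(535,250)]
P=np.array([onz("top",(190+x/3.2-.35,170+y/3.2-.35),.065) for x,y in st]);print("stone",P.mean(0),np.linalg.norm(P-np.roll(P,-1,0),axis=1))
srk=[(434,198),(739,374),(670,479),(356,297)]
P=np.array([onz("scene",(220+x/3.4-.35,130+y/3.4-.35),.065) for x,y in srk]);print("rack scene",P,P.mean(0),np.linalg.norm(P-np.roll(P,-1,0),axis=1))
v=P[1]-P[0]+P[2]-P[3];u=v/np.linalg.norm(v);print("holes",P.mean(0)+.07*u,P.mean(0)-.07*u)
sst=[(165,66),(278,140),(163,258),(48,182)]
P=np.array([onz("scene",(220+x/3.4-.35,130+y/3.4-.35),.065) for x,y in sst]);print("stone",P.mean(0),np.linalg.norm(P-np.roll(P,-1,0),axis=1))
for n,p in(("mallet",(158,128)),("yell1",(316,158)),("yell2",(295,277))):print(n,onz("top",p,.13))
print(robot.state()["orientation"])
```

```text
btn L(top) [0.5474 0.1585 0.1732] 0.001555489899601359
btn R(top) [0.5245 0.0201 0.1675] 0.0035668930775952967
stonehole [ 0.5227 -0.2161  0.0639] 0.0006010854482441394
stone hole z.065 [ 0.5227 -0.2162  0.065 ] [ 0.5232 -0.2154  0.065 ]
rack [[ 0.609   0.2041  0.065 ]
 [ 0.5664 -0.0407  0.065 ]
 [ 0.4662 -0.0256  0.065 ]
 [ 0.5073  0.2197  0.065 ]] [0.5372 0.0894 0.065 ]
[0.2485 0.1013 0.2487 0.1028]
yaw y-axis deg from +y -9.690362322712096
holes [0.549  0.1584 0.065 ] [0.5254 0.0204 0.065 ]
stone [ 0.5234 -0.2159  0.065 ] [0.1105 0.1347 0.1093 0.1317]
rack scene [[ 0.4683 -0.0224  0.065 ]
 [ 0.5095  0.2224  0.065 ]
 [ 0.6025  0.206   0.065 ]
 [ 0.5665 -0.0388  0.065 ]] [0.5367 0.0918 0.065 ] [0.2483 0.0944 0.2474 0.0996]
holes [0.5476 0.1609 0.065 ] [0.5258 0.0226 0.065 ]
stone [ 0.5224 -0.2142  0.065 ] [0.1098 0.1283 0.1076 0.1312]
mallet [0.746  0.3186 0.13  ]
yell1 [ 0.6734 -0.0527  0.13  ]
yell2 [ 0.4016 -0.0067  0.13  ]
[-3.1404  0.0001  2.8798]
```

Request:
move_arm(rows=[[[2,-3,2],1,9.4],[[5,-6,4],2,5],[[8,-9,6],3,0],[[11,-13,7],4,0],[[14,-17,7],5,0],[[17,-21,7],5,0],[[20,-25,7],5,0],[[22,-28,7],5,0],[[24,-31,7],5,0],[[25,-33,7],5,0]])

```text
time: 0.93
tcp_pos: [0.4185, 0.3311, 0.2538]
orientation: [-3.14, 0.0, 2.967]
contact_force: [1.4, 0.1, 0.9]
grip_width: 0.4
```

Request:
move_arm(rows=[[[2,-3,0],0,0],[[4,-6,0],0,0],[[7,-9,0],0,0],[[9,-12,0],0,0],[[11,-15,-1],0,0],[[13,-17.1,-2],0,0],[[13,-17.1,-4],0,0],[[13,-17.1,-5.5],0,0],[[13,-17.1,-5.5],0,0],[[13,-17.1,-5.5],0,0]])

```text
time: 1.77
tcp_pos: [0.5481, 0.1599, 0.1984]
orientation: [-3.139, -0.001, 2.967]
contact_force: [0.1, -0.2, 0.3]
grip_width: 0.003
```

Run:
```python
from h import *
s=robot.state();print(s["time"],s["tcp_pos"],s["contact_force"],s["grip_width"])
for n in("scene","top"):
    im=viewer.get_image(n);u,v=proj(n,[.548,.159,.175]).astype(int);print(u,v,proj(n,s["tcp_pos"]))
    c=im[max(0,v-70):v+70,max(0,u-100):u+100];cv2.imwrite(f"pics/{n}1.png",cv2.resize(c,None,fx=4,fy=4,interpolation=cv2.INTER_CUBIC))
```

```text
1.7667 [0.54806599 0.15991156 0.19837531] [ 0.11764406 -0.20066823  0.28283424] 0.0026300237996961283
412 219 [415.05235904 214.36584921]
219 208 [216.50554371 207.36471526]
```

View pics/scene1.png

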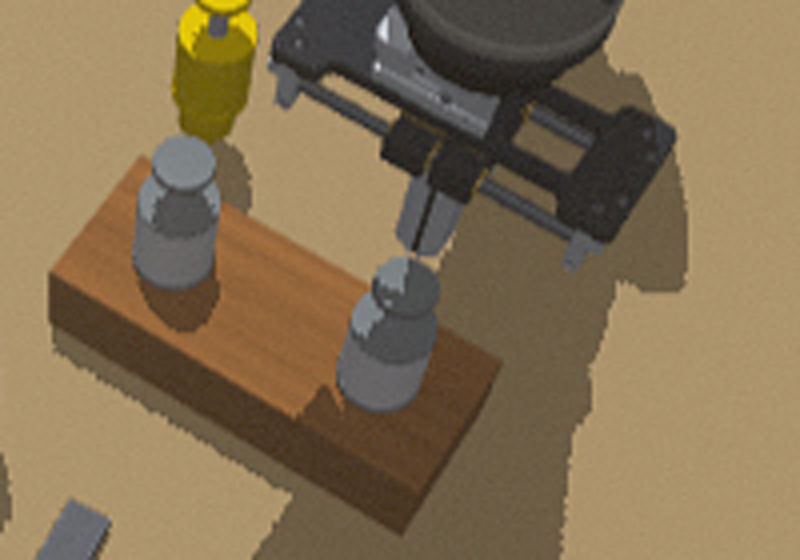

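Fingers are shut over button a, tip at crop (418,250) and about 25 mm above the disc at (405,285). I'll press slowly now.

Request:
move_arm(rows=[[[0,-0.1,-0.8],0,0],[[0,-0.1,-1.6],0,0],[[0,-0.1,-2.0],0,0],[[0,-0.1,-2.3],0,0],[[0,-0.1,-2.5],0,0],[[0,-0.1,-2.7],0,0],[[0,-0.1,-2.9],0,0],[[0,-0.1,-3.1],0,0],[[0,-0.1,-3.3],0,0],[[0,-0.1,-3.5],0,0]])

```text
time: 2.7
tcp_pos: [0.5489, 0.1595, 0.1645]
orientation: [-3.141, 0.001, 2.967]
contact_force: [-0.3, 0.1, -0.1]
grip_width: 0.004
```

```bash
cat > look.py <<'E'
import sys
from h import *
k=sys.argv[1];p=list(map(float,sys.argv[2:5]))
s=robot.state();print(s["time"],s["tcp_pos"],s["contact_force"],s["ft_torque"],s["grip_width"])
out=[]
for n in("scene","top"):
    im=viewer.get_image(n);u,v=proj(n,p).astype(int);u0,v0=max(0,u-50),max(0,v-60)
    print(n,"origin",u0,v0,"x4; tcp",proj(n,s["tcp_pos"]))
    out.append(cv2.resize(im[v0:v0+120,u0:u0+100],(400,480),interpolation=cv2.INTER_CUBIC))
cv2.imwrite(f"pics/{k}.png",np.hstack(out))
E
python3 look.py a2 .548 .159 .15
```

```text
2.7 [0.54885323 0.15946346 0.16454285] [-0.27192824  0.1212483  -0.0779957 ] [-0.07445457  0.00237614  0.04633208] 0.003813819709893653
scene origin 361 165 x4; tcp [412.20757329 222.3594239 ]
top origin 171 150 x4; tcp [219.78744707 209.18234375]
```

View pics/a2.png

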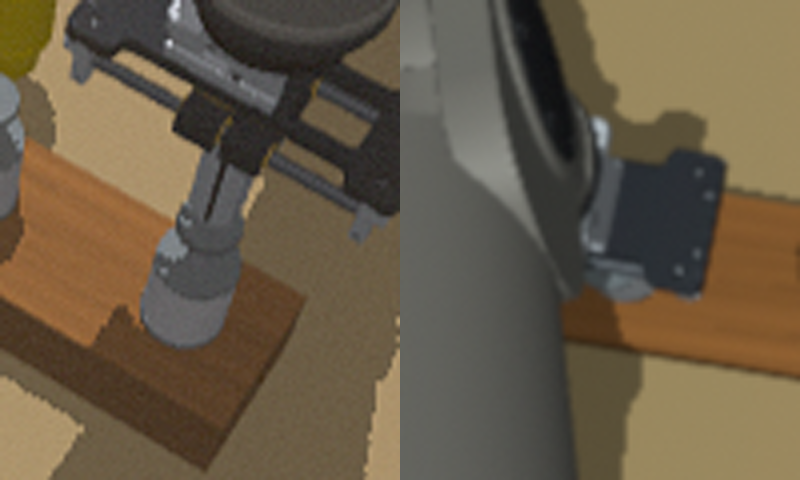

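Left crop shows the fingertip on or just over button a (crop (210,225)), with no force yet. Continue in small steps.

Request:
move_arm(rows=[[[0,0,-0.1],0,0],[[0,0,-0.2],0,0],[[0,0,-0.2],0,0],[[0,0,-0.3],0,0],[[0,0,-0.4],0,0],[[0,0,-0.4],0,0],[[0,0,-0.5],0,0],[[0,0,-0.6],0,0],[[0,0,-0.6],0,0],[[0,0,-0.6],0,0]])

```text
time: 3.63
tcp_pos: [0.5486, 0.1594, 0.1583]
orientation: [-3.141, 0.0, 2.967]
contact_force: [-0.7, -0.4, -1.3]
grip_width: 0.006
```

Request:
move_arm(rows=[[[0,0,0],0,0],[[0,0,0],0,0],[[0,0,0],0,0],[[0,0,0],0,0],[[0,0,0],0,0],[[0,0,0],0,0],[[0,0,-0.1],0,0],[[0,0,-0.2],0,0],[[0,0,-0.3],0,0],[[0,0,-0.4],0,0]])

```text
time: 4.47
tcp_pos: [0.5486, 0.1594, 0.1541]
orientation: [-3.141, 0.0, 2.967]
contact_force: [-0.1, 0.6, 0.2]
grip_width: 0.004
```

```bash
python3 look.py a3 .548 .159 .15
```

```text
4.4667 [0.54858858 0.15942427 0.15413632] [-0.10153991  0.5991075   0.24029649] [ 0.06392643 -0.01536219 -0.00128866] 0.004458137896362017
scene origin 361 165 x4; tcp [411.48574447 224.56540748]
top origin 171 150 x4; tcp [220.70700394 209.94527702]
```

View pics/a3.png

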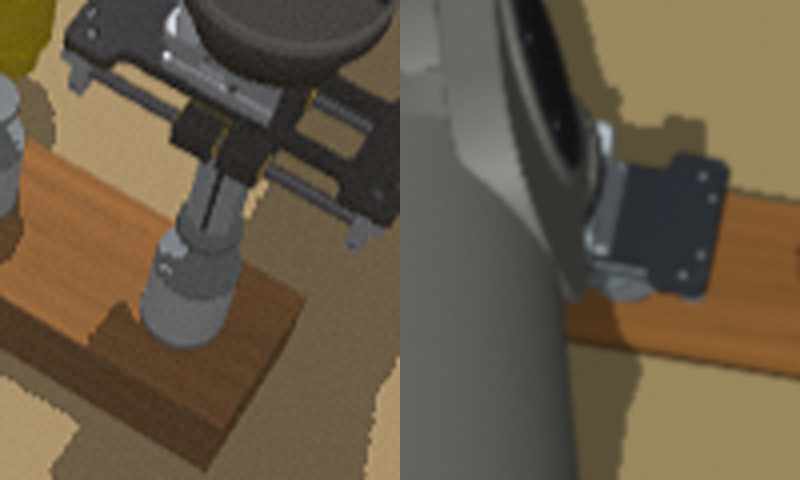

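Run:
```python
from h import *
s=robot.state();print(s["time"],s["tau"],s["joint_pos"])
a=cv2.imread("pics/scene0.png")[195:260,385:435]
im=viewer.get_image("scene");cv2.imwrite("pics/scene_a3.png",im);b=im[195:260,385:435]
cv2.imwrite("pics/cmp.png",np.hstack([cv2.resize(x,(390,507),interpolation=cv2.INTER_CUBIC) for x in(a,b)]))
for z in (.175,.165,.155): print(z,proj("scene",[.548,.159,z]))
```

```text
4.5667 [ 3.22526763e-02 -7.06501794e+01  6.86535269e+00 -4.15170193e+01
 -1.15057616e-02 -1.05436844e-03  1.94050506e-02] [-0.71675453  0.30106013  0.39093615  1.8918102  -0.13575328  0.97501717
  1.13140411]
0.175 [412.9017983  219.59973497]
0.165 [412.17306759 221.85907777]
0.155 [411.45554294 224.08367753]
```

View pics/cmp.png

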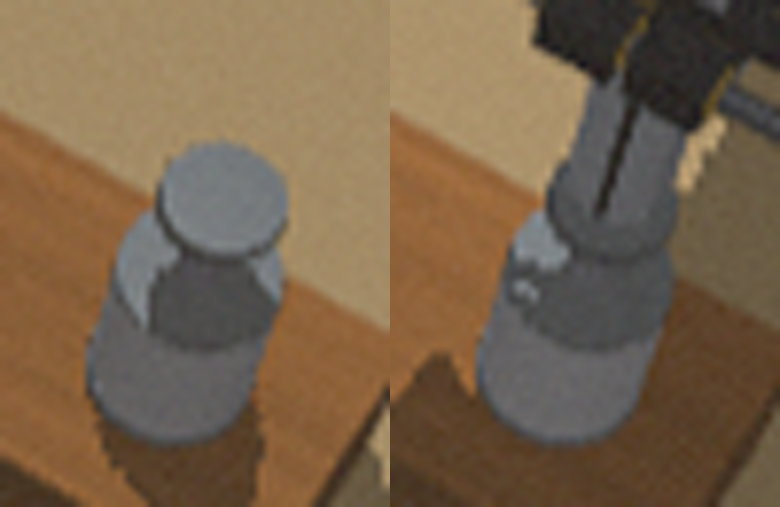

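Run:
```python
from h import *
a=cv2.imread("pics/scene0.png");b=cv2.imread("pics/scene_a3.png")
for u in(407,409,411,413,416,418):
    print(u,"before",a[212:236,u].mean(1).astype(int));print(u,"after ",b[212:236,u].mean(1).astype(int))
for v in(220,222,224):print(v,a[v,400:426].mean(1).astype(int));print(v,b[v,400:426].mean(1).astype(int))
print(onz("scene",(411.9,222.6),.173),onz("scene",(411.9,222.6),.154))
```

```text
407 before [131 131 137 128 125 122 124 126 124 125 129 130 101  61  90 123  99  70
  74  76  73  75  77  76]
407 after  [144 144 147 104  72  84  86  83  78  81  80  81  70  63  97 131 100  69
  76  76  78  77  81  79]
409 before [136 123 122 123 119 125 123 124 124 123 124 127 127 123  83  61  76  80
  78  78  75  75  79  77]
409 after  [89 87 93 90 91 94 94 91 90 79 79 75 77 83 69 66 73 87 84 80 78 76 79 76]
411 before [136 125 120 124 122 124 122 122 123 125 122 124 124 126 118  84  68  82
  77  77  79  76  76  78]
411 after  [92 90 93 93 90 92 94 88 74 55 57 71 79 76 77 68 69 82 84 81 78 79 76 76]
413 before [130 124 121 119 122 123 123 123 124 122 123 124 126 124 129  98  65  72
  76  73  75  75  79  74]
413 after  [95 85 57 43 39 33 39 70 88 90 95 90 79 78 77 72 64 73 76 75 80 78 79 79]
416 before [136 130 118 121 119 119 123 123 125 120 119 121 125 121 124  91  83  81
  75  74  76  76  75  77]
416 after  [97 96 92 92 92 93 90 92 91 91 90 88 79 77 81 68 66 77 79 78 76 74 75 76]
418 before [137 134 131 121 120 120 117 119 122 122 123 119 124 123 100  86 113 125
 126  96  73  75  74  73]
418 after  [91 89 92 88 93 92 89 90 89 82 77 79 77 78 73 67 75 81 78 76 79 75 78 78]
220 [ 99  97  93 101 106  75 128 124 127 124 123 123 126 124 121 120 125 123
 122 123 116 121 134 134 133 135]
220 [104 102 100 106 116  61  76  78  82  90  92  74  34  88  91  92  91  91
  89  80  80  75  88  87  86  89]
222 [103 104 105 118 120  61 110 129 125 124 125 122 124 123 123 123 119 121
 123 120 120 121 138 134 134 135]
222 [106 106 106 127 130  64  73  80  77  79  85  57  70  95  93  91  90  96
  77  76  81  75  89  90  87  91]
224 [100 111 122 127 128 115  59 101 129 127 126 124 123 126 123 124 125 123
 124 122 101 103 139 136 132 136]
224 [100 122 128 131 128 120  67  70  77  77  77  79  79  79  77  78  79  81
  77  79  73  77  91  88  89  86]
[0.55459175 0.15946778 0.173     ] [0.54357402 0.15857096 0.154     ]
```

Comparing pixels before and after, button a has not moved: its rim is at v≈227 in both. The fingertip's lower edge appears at v≈224, about 15 mm higher than the reported TCP implies. There is no contact yet, so I'll creep down.

Request:
move_arm(rows=[[[0,0,-0.1],0,0],[[0,0,-0.2],0,0],[[0,0,-0.3],0,0],[[0,0,-0.4],0,0],[[0,0,-0.5],0,0],[[0,0,-0.5],0,0],[[0,0,-0.5],0,0],[[0,0,-0.5],0,0],[[0,0,-0.5],0,0],[[0,0,-0.5],0,0]])

```text
time: 5.45
tcp_pos: [0.5484, 0.1593, 0.1491]
orientation: [-3.14, -0.0, 2.968]
contact_force: [-0.4, -0.9, -0.3]
grip_width: 0.009
```

```bash
cat > cmp.py <<'E'
import sys
from h import *
k=sys.argv[1];u0,v0=int(sys.argv[2]),int(sys.argv[3])
s=robot.state();print(s["time"],s["tcp_pos"],s["contact_force"],s["grip_width"])
a=cv2.imread("pics/scene0.png")[v0:v0+65,u0:u0+50]
im=viewer.get_image("scene");cv2.imwrite(f"pics/s_{k}.png",im);b=im[v0:v0+65,u0:u0+50]
cv2.imwrite(f"pics/{k}.png",np.hstack([cv2.resize(x,(390,507),interpolation=cv2.INTER_CUBIC) for x in(a,b)]))
E
python3 cmp.py a4 385 195
```

```text
5.45 [0.54844133 0.15934415 0.14907365] [-0.38580112 -0.9124925  -0.32965356] 0.009010889831531282
```

View pics/a4.png

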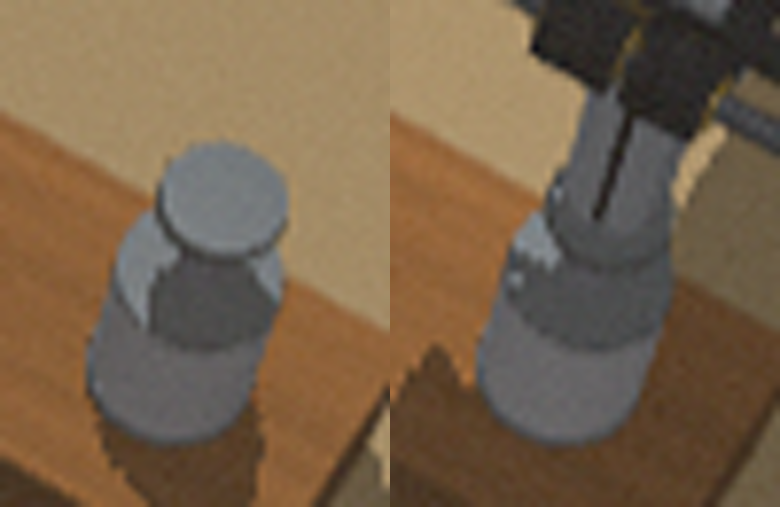

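Request:
move_arm(rows=[[[0,0,0],0,0],[[0,0,0],0,0],[[0,0,0],0,0],[[0,0,-0.1],0,0],[[0,0,-0.2],0,0],[[0,0,-0.3],0,0],[[0,0,-0.4],0,0],[[0,0,-0.5],0,0],[[0,0,-0.6],0,0],[[0,0,-0.7],0,0]])

```text
time: 6.33
tcp_pos: [0.5484, 0.1593, 0.1419]
orientation: [-3.14, -0.0, 2.967]
contact_force: [-0.8, -0.3, 3.5]
grip_width: 0.001
```

```bash
python3 cmp.py a5 385 195
```

```text
6.3333 [0.54843202 0.15932382 0.14194876] [-0.75937704 -0.25637041  3.54811184] 0.001472303710909397
```

View pics/a5.png

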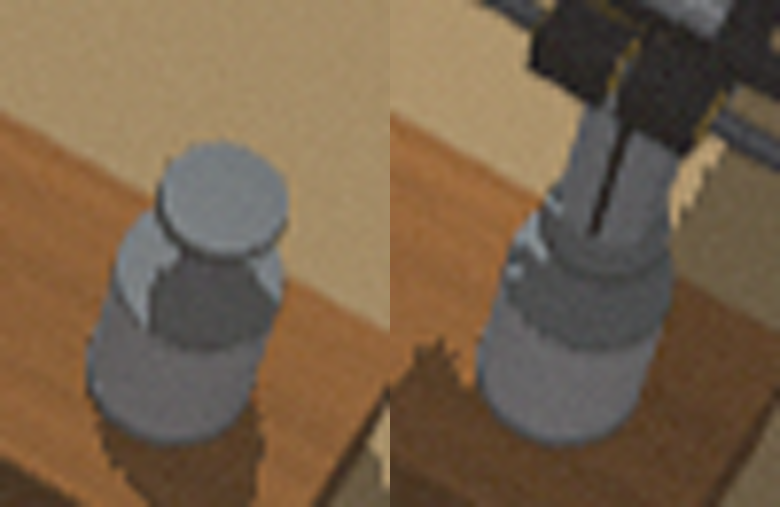

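Request:
move_arm(rows=[[[0,0,1],0,0],[[0,0,3],0,0],[[0,0,6],0,0],[[-3,3,8],0,0],[[-6,6,8],0,0],[[-8,9,8],0,0],[[-9,12,8],0,0],[[-9,14,8],0,0],[[-9,14,8],0,0],[[-9,14,8],0,0]])

```text
time: 7.22
tcp_pos: [0.4581, 0.3, 0.2221]
orientation: [-3.14, -0.0, 2.969]
contact_force: [-0.9, -0.4, 0.3]
grip_width: 0.002
```

```bash
python3 cmp.py a6 385 195; python3 look.py a6l .548 .159 .15
```

```text
7.2167 [0.45810712 0.30002966 0.22209882] [-0.89996489 -0.36667239  0.25689647] 0.0020440970275469356
7.2667 [0.45852317 0.29887015 0.22203859] [ 0.91514377 -0.19141305 -0.64124444] [-0.0590771  -0.00894586 -0.0031256 ] 0.006374374491773371
scene origin 361 165 x4; tcp [494.98150499 199.65487561]
top origin 171 150 x4; tcp [146.01432157 248.36714076]
```

View pics/a6.png

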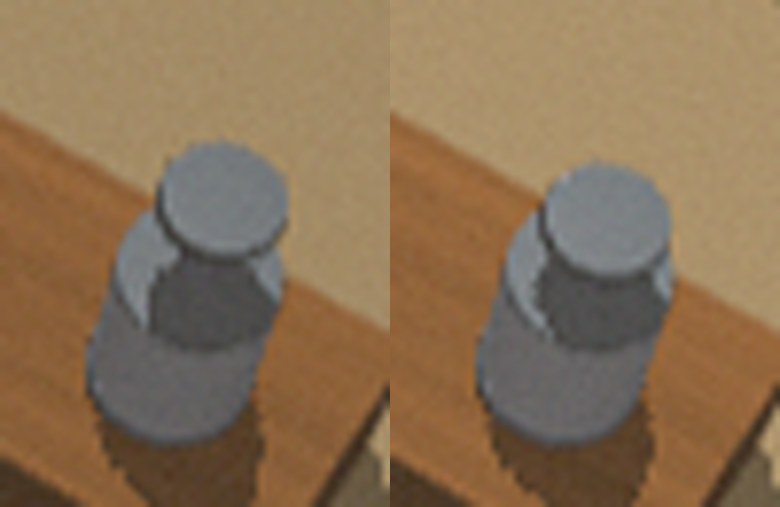

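View pics/s_a6.png

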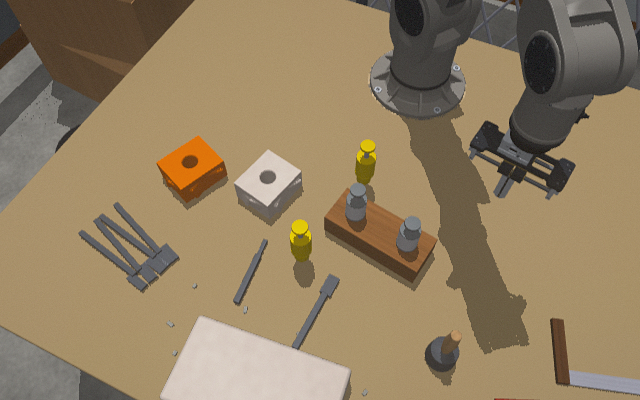

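Button a has gone down about 12 mm (disc centre at crop v 198→219) with about 3.5 N shown while moving. So the real fingertip sits about 19 mm above the reported TCP. I'll go back and press further in stages, reading the force.

Request:
move_arm(rows=[[[2,-4,0],0,0],[[4,-7,0],0,0],[[7,-10,0],0,0],[[9,-13,-1],0,0],[[9,-14,-3],0,0],[[9,-14,-5],0,0],[[9,-14,-7],0,0],[[9,-14,-7.5],0,0],[[9,-14,-7.5],0,0],[[9,-14,-7.5],0,0]])

```text
time: 8.2
tcp_pos: [0.5492, 0.1577, 0.1478]
orientation: [-3.14, 0.0, 2.965]
contact_force: [0.4, 0.5, 0.5]
grip_width: 0.002
```

Request:
move_arm(rows=[[[0,0,0],0,0],[[0,0,0],0,0],[[0,0,-0.2],0,0],[[0,0,-0.4],0,0],[[0,0,-0.5],0,0],[[0,0,-0.6],0,0],[[0,0,-0.7],0,0],[[0,0,-0.8],0,0],[[0,0,-0.9],0,0],[[0,0,-1.0],0,0]])

```text
time: 9.03
tcp_pos: [0.5494, 0.1578, 0.1381]
orientation: [-3.14, 0.001, 2.965]
contact_force: [-2.6, 0.0, 8.9]
grip_width: 0.006
```

Request:
move_arm(rows=[[[0,0,0],0,0],[[0,0,0],0,0],[[0,0,0],0,0],[[0,0,0],0,0],[[0,0,-0.1],0,0],[[0,0,-0.2],0,0],[[0,0,-0.3],0,0],[[0,0,-0.3],0,0],[[0,0,-0.3],0,0],[[0,0,-0.3],0,0]])

```text
time: 9.87
tcp_pos: [0.5496, 0.1578, 0.1355]
orientation: [-3.141, 0.001, 2.965]
contact_force: [-2.0, -0.8, 9.2]
grip_width: 0.004
```

The force holds at about 9 N around 18 mm of travel, where a sound plunger would show 4–5 N. So a is the blocked one. I'll stop there, lift, look, and test b.

Request:
move_arm(rows=[[[0,0,0.5],0,0],[[0,0,2],0,0],[[0,0,4],0,0],[[0,0,7],0,0],[[-1,-3,7],0,0],[[-1.5,-6,7],0,0],[[-2,-10,7],0,0],[[-2.4,-13.6,6],0,0],[[-2.4,-13.6,4.5],0,0],[[-2.4,-13.6,4.5],0,0]])

```text
time: 10.7
tcp_pos: [0.5242, 0.0197, 0.179]
orientation: [-3.14, -0.001, 2.962]
contact_force: [-1.3, 1.6, -0.5]
grip_width: 0.004
```

```bash
python3 cmp.py a7 385 195; python3 look.py a7l .525 .021 .17
```

```text
10.7 [0.52423258 0.01971577 0.17901348] [-1.33397312  1.55502473 -0.48125979] 0.0039595616779695775
10.75 [0.52482904 0.02135014 0.17998273] [1.34494303 0.05798872 0.16412049] [ 0.01332465 -0.01718206 -0.03170198] 0.0005668930989267177
scene origin 307 129 x4; tcp [357.69742146 186.65111129]
top origin 231 159 x4; tcp [281.43924617 219.22211695]
```

View pics/a7.png

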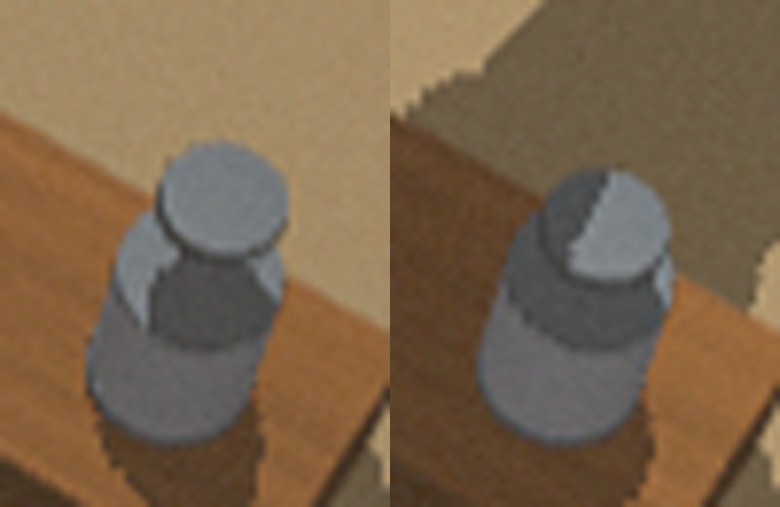

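View pics/a7l.png

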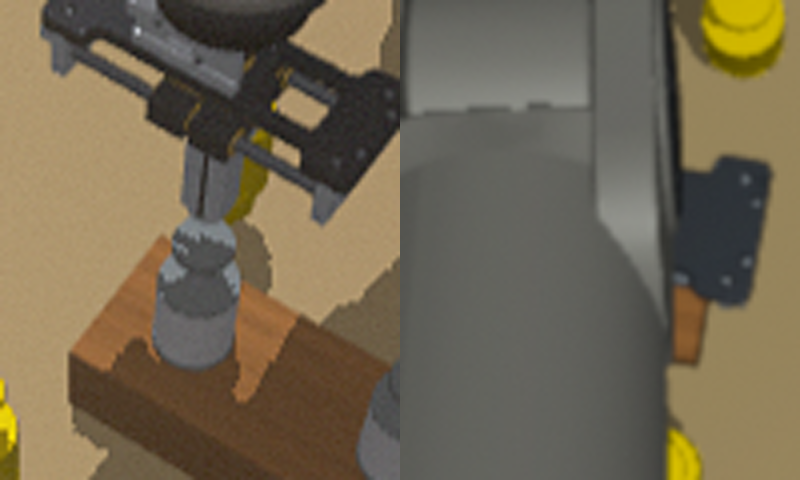

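Button a rests about 15.5 mm below its start after springing back a little, which is in the wanted band. The fingers are now over button b (crop (205,225)). Press b.

Request:
move_arm(rows=[[[0,0,-0.8],0,0],[[0,0,-1.6],0,0],[[0,0,-2.2],0,0],[[0,0,-2.5],0,0],[[0,0,-2.8],0,0],[[0,0,-3.1],0,0],[[0,0,-3.4],0,0],[[0,0,-3.7],0,0],[[0,0,-4.0],0,0],[[0,0,-4.3],0,0]])

```text
time: 11.68
tcp_pos: [0.5259, 0.0228, 0.1379]
orientation: [-3.141, 0.001, 2.966]
contact_force: [-2.0, 0.4, 3.7]
grip_width: 0.004
```

Request:
move_arm(rows=[[[0,0,0],0,0],[[0,0,-0.1],0,0],[[0,0,-0.2],0,0],[[0,0,-0.3],0,0],[[0,0,-0.4],0,0],[[0,0,-0.5],0,0],[[0,0,-0.6],0,0],[[0,0,-0.7],0,0],[[0,0,-0.8],0,0],[[0,0,-0.9],0,0]])

```text
time: 12.52
tcp_pos: [0.526, 0.0228, 0.1287]
orientation: [-3.141, 0.001, 2.966]
contact_force: [-1.2, -0.4, 4.0]
grip_width: 0.006
```

b runs freely: 4 N about 27 mm down. Ease it into the cushion.

Request:
move_arm(rows=[[[0,0,0],0,0],[[0,0,-0.1],0,0],[[0,0,-0.2],0,0],[[0,0,-0.3],0,0],[[0,0,-0.4],0,0],[[0,0,-0.45],0,0],[[0,0,-0.5],0,0],[[0,0,-0.55],0,0],[[0,0,-0.6],0,0],[[0,0,-0.6],0,0]])

```text
time: 13.35
tcp_pos: [0.5259, 0.0228, 0.1227]
orientation: [-3.141, 0.001, 2.966]
contact_force: [-1.2, 0.6, 1.7]
grip_width: 0.005
```

Request:
move_arm(rows=[[[0,0,0],0,0],[[0,0,0],0,0],[[0,0,-0.05],0,0],[[0,0,-0.05],0,0],[[0,0,-0.1],0,0],[[0,0,-0.1],0,0],[[0,0,-0.15],0,0],[[0,0,-0.2],0,0],[[0,0,-0.25],0,0],[[0,0,-0.3],0,0]])

```text
time: 14.18
tcp_pos: [0.526, 0.0228, 0.1198]
orientation: [-3.141, 0.001, 2.966]
contact_force: [-1.8, 0.1, 8.0]
grip_width: 0.006
```

Request:
move_arm(rows=[[[0,0,-0.05],0,0],[[0,0,-0.1],0,0],[[0,0,-0.1],0,0],[[0,0,1],0,0],[[0,0,4],0,0],[[0,0,8],0,0],[[0,0,12],0,5],[[0.6,4,12],0,9.4],[[1.3,8,12],0,9.4],[[2.2,13.5,12],0,9.4]])

```text
time: 15.02
tcp_pos: [0.5462, 0.1451, 0.2416]
orientation: [3.14, 0.003, 2.964]
contact_force: [0.9, 0.0, -1.5]
grip_width: 0.249
```

```bash
python3 cmp.py b8 335 165; python3 look.py b8l .548 .159 .2
```

```text
15.0167 [0.54619625 0.14512201 0.24164193] [ 0.86775999  0.02243329 -1.45172735] 0.24937710789519824
15.0667 [0.54607062 0.15479546 0.24051873] [-2.42965701  9.6280372  -0.71844677] [ 0.57327792  0.12549543 -0.05459572] 0.2943440420334678
scene origin 364 153 x4; tcp [416.32693798 202.36745084]
top origin 166 147 x4; tcp [214.84869286 205.43002974]
```

View pics/b8.png

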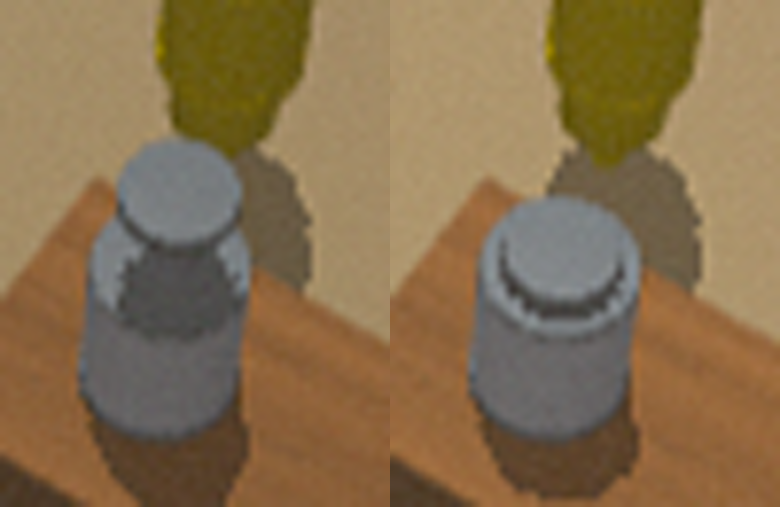

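View pics/b8l.png

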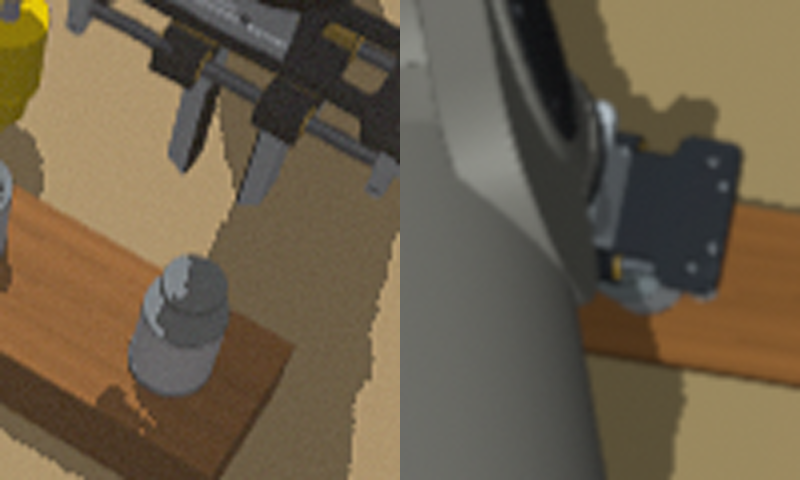

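b's plunger is home: its button sits just above the barrel at crop (560,255). Open fully and centre over a.

Request:
move_arm(rows=[[[0.2,0.4,0],0,9.4],[[0.2,0.4,-1],0,9.4],[[0.2,0.4,-2],0,9.4],[[0.2,0.4,-2],0,9.4],[[0.2,0.4,-2],0,9.4],[[0.2,0.4,-2],0,9.4],[[0.2,0.4,-2],0,9.4],[[0.2,0.4,-2],0,9.4],[[0.2,0.4,-2],0,9.4],[[0.2,0.4,-2],0,9.4]])

```text
time: 16.0
tcp_pos: [0.5476, 0.1513, 0.2201]
orientation: [-3.141, 0.001, 2.971]
contact_force: [0.4, -0.0, 0.5]
grip_width: 0.996
```

```bash
python3 look.py a9 .548 .159 .2
```

```text
16.0 [0.54760063 0.15128288 0.22010776] [ 0.44611441 -0.00470127  0.45004714] [ 0.00266611 -0.00757233  0.05669668] 0.9955302790277867
scene origin 364 153 x4; tcp [412.8506031  207.41096457]
top origin 166 147 x4; tcp [218.5112592  206.12317879]
```

View pics/a9.png

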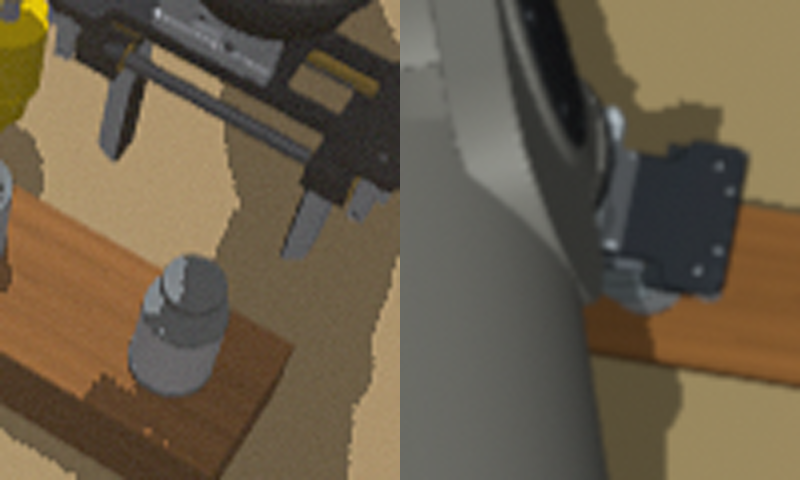

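Run:
```python
from h import *
for z in(.22,.239):
    a=onz("scene",(392.7,192.5),z);b=onz("scene",(437.2,217.5),z);print(z,a,b,np.linalg.norm(a-b),(a+b)/2)
```

```text
0.22 [0.53150706 0.10083954 0.22      ] [0.54876619 0.20413368 0.22      ] 0.10472610844464939 [0.54013662 0.15248661 0.22      ]
0.239 [0.54357052 0.10300037 0.239     ] [0.56047111 0.20414871 0.239     ] 0.10255055209748837 [0.55202082 0.15357454 0.239     ]
```

Request:
move_arm(rows=[[[0,0.8,-1],0,9.4],[[0,0.8,-3],0,9.4],[[0,0.8,-5],0,9.4],[[0,0.8,-7],0,9.4],[[0,0.8,-8],0,9.4],[[0,0.8,-8],0,9.4],[[0,0.8,-8],0,9.4],[[0,0.8,-8],0,9.4],[[0,0.8,-8],0,9.4],[[0,0.8,-8],0,9.4]])

```text
time: 16.93
tcp_pos: [0.5481, 0.1595, 0.1409]
orientation: [3.141, 0.002, 2.971]
contact_force: [-0.7, 0.0, -0.0]
grip_width: 1.0
```

```bash
python3 look.py a10 .548 .159 .15
```

```text
16.9333 [0.54809467 0.15954399 0.14094691] [-0.6998355   0.02499529 -0.01726773] [-0.06040551 -0.04574663  0.01574296] 1.000133539682599
scene origin 361 165 x4; tcp [410.68577204 227.28160454]
top origin 171 150 x4; tcp [221.77225125 210.96267811]
```

View pics/a10.png

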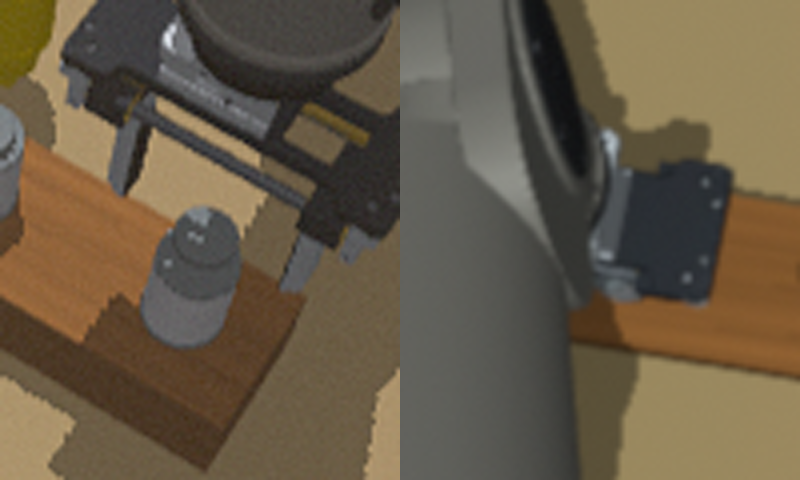

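Request:
move_arm(rows=[[[0,0,-1.5],0,9.4],[[0,0,-3],0,9.4],[[0,0,-4.5],0,9.4],[[0,0,-5.5],0,9.4],[[0,0,-6.2],0,9.4],[[0,0,-6.8],0,9.4],[[0,0,-7.2],0,9.4],[[0,0,-7.2],0,9.4],[[0,0,-7.2],0,9.4],[[0,0,-7.2],0,9.4]])

```text
time: 17.87
tcp_pos: [0.5482, 0.1596, 0.0692]
orientation: [3.141, 0.002, 2.971]
contact_force: [1.0, -0.0, -0.1]
grip_width: 1.001
```

```bash
python3 look.py a11 .548 .159 .11
```

```text
17.8667 [0.54821128 0.15956245 0.06916629] [ 1.03967057 -0.03932985 -0.0654312 ] [-0.00053497  0.03208091  0.01384975] 1.0011690779308586
scene origin 358 173 x4; tcp [405.92043613 242.02686994]
top origin 174 152 x4; tcp [227.48278559 214.96539587]
```

View pics/a11.png

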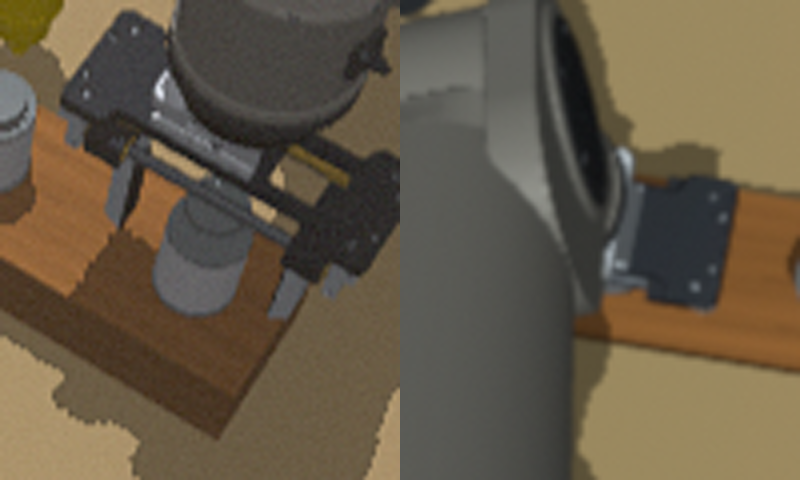

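Both fingertips straddle barrel a (crop (120,228) and (280,315), barrel at (200,270)). Close.

Request:
move_arm(rows=[[[0,0,0],0,7],[[0,0,0],0,6],[[0,0,0],0,5],[[0,0,0],0,4],[[0,0,0],0,4],[[0,0,0],0,4],[[0,0,0],0,4],[[0,0,0],0,4],[[0,0,0],0,4],[[0,0,0],0,4]])

```text
time: 18.8
tcp_pos: [0.5482, 0.1597, 0.0691]
orientation: [3.141, 0.002, 2.971]
contact_force: [-0.2, 0.4, 0.1]
grip_width: 0.515
```

Request:
move_arm(rows=[[[0,0,0.5],0,4],[[0,0,1.5],0,4],[[0,0,3],0,4],[[0,0,5],0,4],[[0,0,7],0,4],[[0,0,9],0,4],[[0,0,11],0,4],[[0,0,13.5],0,4],[[0,0,16],0,4],[[0,0,16],0,4]])

```text
time: 19.63
tcp_pos: [0.5501, 0.16, 0.2345]
orientation: [3.137, 0.008, 2.971]
contact_force: [1.7, 0.3, -3.7]
grip_width: 0.513
```

```bash
python3 look.py a12 .548 .159 .23
```

```text
19.6333 [0.55010215 0.15995652 0.23446966] [ 1.7486796   0.25876707 -3.6825956 ] [-0.01099194 -0.11641169  0.00166813] 0.5130110207922557
scene origin 367 146 x4; tcp [417.57788822 206.38299568]
top origin 163 145 x4; tcp [213.03838955 203.93347597]
```

View pics/a12.png

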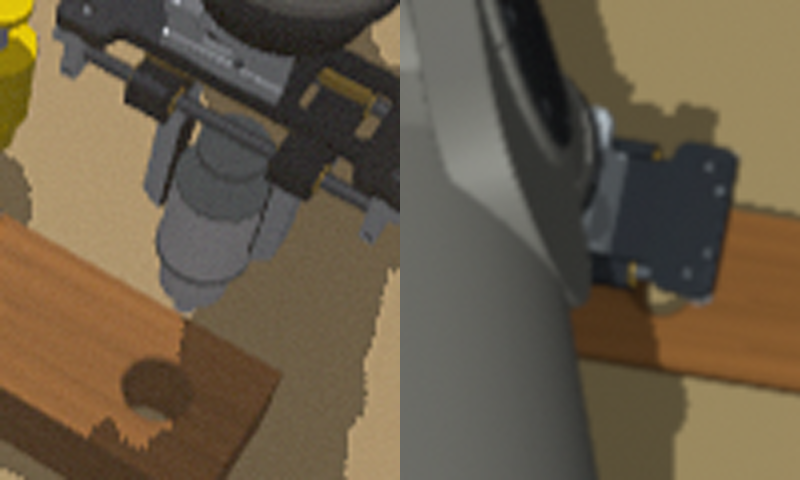

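Syringe a hangs upright in the grip (crop (200,230)). The empty rack hole at crop (157,390) gives a reference for the offset.

Run:
```python
from h import *
a=onz("scene",(367+157/4-.4,146+390/4-.4),.065);s=onz("scene",(267.3,176.7),.065)
print(a,s,s-a);print(robot.state()["tcp_pos"],robot.state()["orientation"])
```

```text
[0.54866664 0.16019836 0.065     ] [ 0.52319226 -0.21537102  0.065     ] [-0.02547438 -0.37556938  0.        ]
[0.54835994 0.15969688 0.23015567] [3.13959248 0.00373981 2.9710841 ]
```

Request:
move_arm(rows=[[[0,-3,1],0,4],[[0,-6,1],0,4],[[-0.5,-10,1],0,4],[[-1,-13,1],0,4],[[-1,-17,1],0,4],[[-1.5,-20,1],0,4],[[-2,-24,1],0,4],[[-2,-27,1],0,4],[[-2.5,-30,1],0,4],[[-2.6,-33,1],0,4]])

```text
time: 20.57
tcp_pos: [0.5207, -0.1718, 0.2391]
orientation: [3.14, 0.002, 2.971]
contact_force: [0.1, -0.1, -4.5]
grip_width: 0.511
```

Request:
move_arm(rows=[[[0.1,-2,0],0,4],[[0.2,-4.4,0],0,4],[[0.2,-4.4,-1],0,4],[[0.2,-4.4,-2],0,4],[[0.2,-4.4,-3],0,4],[[0.2,-4.4,-4],0,4],[[0.2,-4.4,-5],0,4],[[0.2,-4.4,-5.5],0,4],[[0.2,-4.4,-5.5],0,4],[[0.2,-4.4,-5.5],0,4]])

```text
time: 21.4
tcp_pos: [0.5227, -0.2156, 0.184]
orientation: [3.14, 0.001, 2.971]
contact_force: [-0.5, -0.4, -3.8]
grip_width: 0.509
```

```bash
python3 look.py a13 .523 -.216 .13
```

```text
21.4 [ 0.52271785 -0.21557634  0.18396688] [-0.52363339 -0.3952709  -3.81907332] [ 0.01742921 -0.00908756 -0.06400377] 0.509178713251043
scene origin 214 101 x4; tcp [262.87274596 147.66139189]
top origin 338 162 x4; tcp [391.04835388 220.11270558]
```

View pics/a13.png

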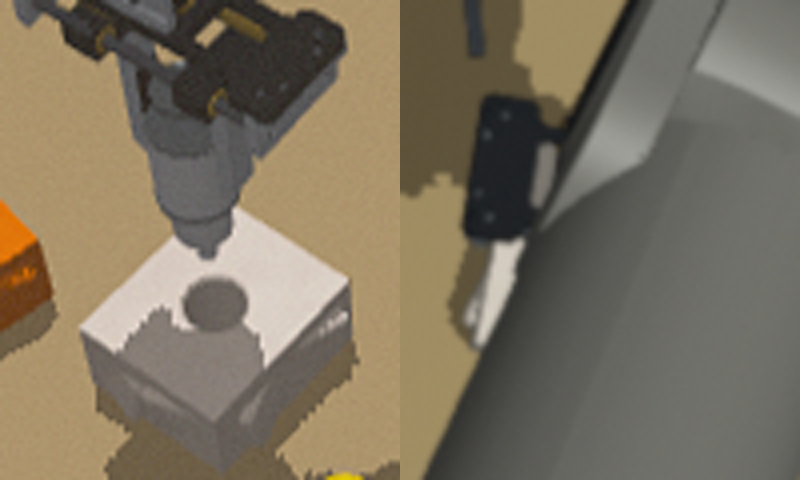

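Nozzle tip is at crop (208,257), above the stone hole at (216,303), lined up given the height. Lower it.

Request:
move_arm(rows=[[[0,0,-1],0,4],[[0,0,-2],0,4],[[0,0,-3],0,4],[[0,0,-4],0,4],[[0,0,-5],0,4],[[0,0,-6],0,4],[[0,0,-6.6],0,4],[[0,0,-7.2],0,4],[[0,0,-7.6],0,4],[[0,0,-8],0,4]])

```text
time: 22.33
tcp_pos: [0.5231, -0.2159, 0.1042]
orientation: [3.14, 0.003, 2.971]
contact_force: [0.2, -0.1, -4.1]
grip_width: 0.511
```

```bash
python3 look.py a14 .523 -.216 .13
```

```text
22.3333 [ 0.52309654 -0.21592132  0.10420998] [ 0.21871837 -0.14985106 -4.05327586] [-0.00562509 -0.00260321 -0.05699817] 0.5114056375166911
scene origin 214 101 x4; tcp [265.73255009 167.59942848]
top origin 338 162 x4; tcp [386.67964207 224.01866748]
```

View pics/a14.png

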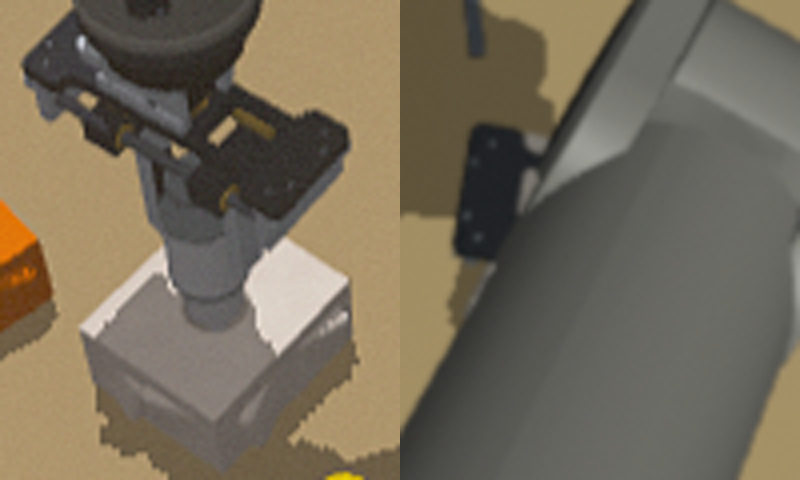

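Nozzle is in the hole and the spigot centred at crop (215,305), with no side force. Continue.

Request:
move_arm(rows=[[[0,0,-0.3],0,4],[[0,0,-0.7],0,4],[[0,0,-1.1],0,4],[[0,0,-1.5],0,4],[[0,0,-1.9],0,4],[[0,0,-2.2],0,4],[[0,0,-2.6],0,4],[[0,0,-2.9],0,4],[[0,0,-3.2],0,4],[[0,0,-3.4],0,4]])

```text
time: 23.27
tcp_pos: [0.5228, -0.2158, 0.0698]
orientation: [3.14, 0.002, 2.971]
contact_force: [0.6, -0.8, -3.9]
grip_width: 0.518
```

```bash
python3 look.py a15 .523 -.216 .11
```

```text
23.2667 [ 0.52275764 -0.21577191  0.06975008] [ 0.56955827 -0.76221146 -3.93483105] [-0.03711946 -0.00030205 -0.04253034] 0.5178249727955918
scene origin 215 106 x4; tcp [267.076445   175.44635493]
top origin 337 163 x4; tcp [384.84294694 225.76284889]
```

View pics/a15.png

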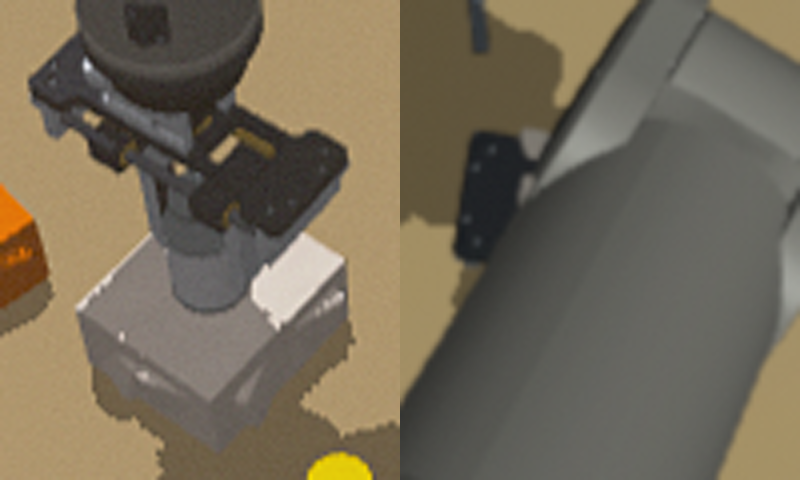

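The shoulder is at the face (crop (207,305)). Lower the last 1 mm, open, then rise clear.

Request:
move_arm(rows=[[[0,0,-0.1],0,4],[[0,0,-0.1],0,4],[[0,0,-0.1],0,5.5],[[0,0,-0.1],0,7],[[0,0,-0.1],0,9.4],[[0,0,-0.1],0,9.4],[[0,0,-0.1],0,9.4],[[0,0,-0.1],0,9.4],[[0,0,-0.1],0,9.4],[[0,0,-0.1],0,9.4]])

```text
time: 24.2
tcp_pos: [0.5227, -0.2157, 0.0688]
orientation: [3.14, 0.001, 2.971]
contact_force: [0.4, -0.2, -0.7]
grip_width: 0.992
```

Request:
move_arm(rows=[[[0,0,1],0,9.4],[[0,0,3],0,9.4],[[0,0,5],0,9.4],[[0,0,8],0,9.4],[[0,0,11],0,9.4],[[0,0,14],0,9.4],[[0,0,17],0,9.4],[[0,0,19],0,9.4],[[0,0,20],0,9.4],[[0,0,20],0,9.4]])

```text
time: 25.03
tcp_pos: [0.5235, -0.2162, 0.2711]
orientation: [3.139, 0.005, 2.97]
contact_force: [0.6, -0.4, 0.3]
grip_width: 1.002
```

Request:
move_arm(rows=[[[0,-3,0],0,9.4],[[0,-6,0],0,9.4],[[0,-10,0],0,9.4],[[0,-13,0],0,9.4],[[0,-16,0],0,9.4],[[0,-20,0],0,9.4],[[0,-23,0],0,9.4],[[0,-25,0],0,9.4],[[0,-25,0],0,9.4],[[0,-25,0],0,9.4]])

```text
time: 25.87
tcp_pos: [0.5222, -0.467, 0.2691]
orientation: [3.139, 0.002, 2.968]
contact_force: [-0.1, 0.8, -0.9]
grip_width: 0.998
```

Run:
```python
from h import *
s=robot.state();print(s["time"],s["tcp_pos"],s["contact_force"],s["grip_width"])
for n in("scene","top"): cv2.imwrite(f"pics/{n}_f.png",viewer.get_image(n))
a=cv2.imread("pics/scene_f.png")[140:260,220:440];b=cv2.imread("pics/top_f.png")[175:275,195:420]
cv2.imwrite("pics/f.png",np.vstack([cv2.resize(a,(500,273),interpolation=cv2.INTER_CUBIC),cv2.resize(b,(500,222),interpolation=cv2.INTER_CUBIC)]))
a=cv2.imread("pics/scene_f.png")[140:220,240:305];cv2.imwrite("pics/fs.png",cv2.resize(a,None,fx=7,fy=7,interpolation=cv2.INTER_CUBIC))
```

```text
25.8667 [ 0.52223263 -0.46703178  0.26907466] [-0.05151705  0.76092327 -0.88151481] 0.9976818997391174
```

View pics/scene_f.png

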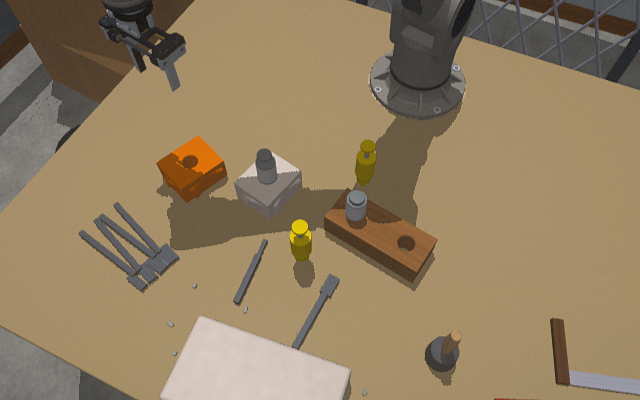

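View pics/fs.png

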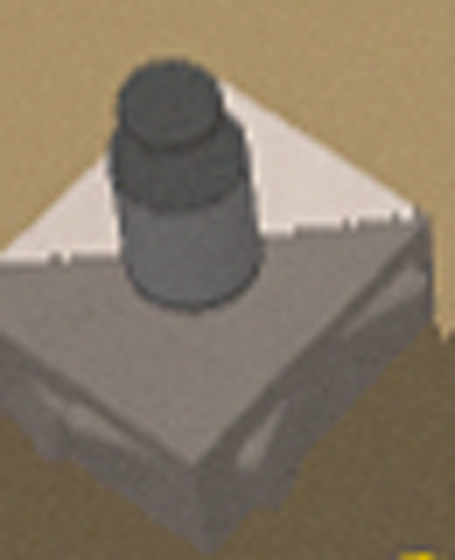

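View pics/top_f.png

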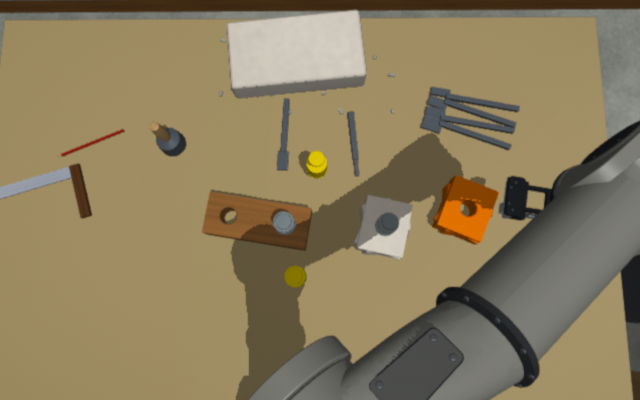

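Run:
```python
from h import *
for z in(.15,.155,.16,.165):print(z,proj("scene",[.523,-.216,z]),proj("top",[.523,-.216,z]))
uv=(240+170/7-.4,140+103/7-.4);print(uv)
b=(335+(562-390)/7.8-.4,165+248/7.8-.4);print("b",b,[(z,proj("scene",[.525,.021,z])) for z in(.135,.14,.145)])
a=cv2.imread("pics/scene_f.png")[180:230,335:380];t=cv2.imread("pics/top_f.png")[195:255,355:415]
cv2.imwrite("pics/g.png",np.hstack([cv2.resize(a,(400,444),interpolation=cv2.INTER_CUBIC),cv2.resize(t,(400,444),interpolation=cv2.INTER_CUBIC)]))
```

```text
0.15 [264.00141416 156.42410358] [389.23863565 221.78732122]
0.155 [263.80666321 155.16447141] [389.52624988 221.52829633]
0.16 [263.61052437 153.89586249] [389.81634337 221.26703864]
0.165 [263.41298275 152.61818052] [390.10894831 221.00351913]
(263.8857142857143, 154.31428571428572)
b (356.65128205128207, 196.3948717948718) [(0.135, array([356.24830425, 197.3262037 ])), (0.14, array([356.38551196, 196.17463807])), (0.145, array([356.52373021, 195.01459117]))]
```

View pics/g.png

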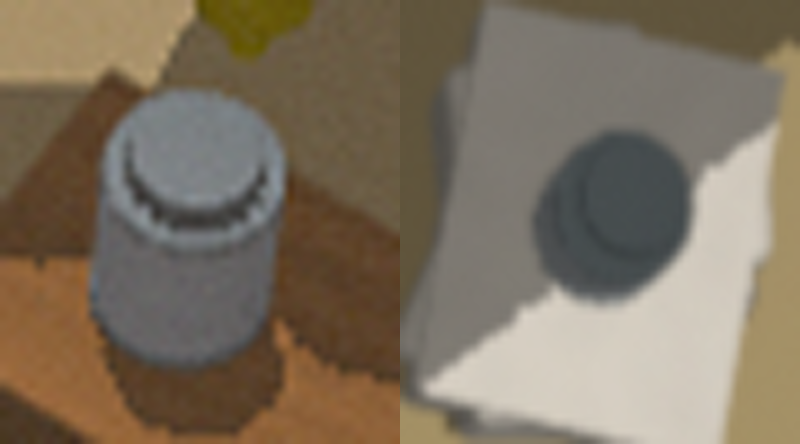

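Run:
```python
from workcell import robot
print(robot.state()["joint_vel"].round(4)); print(robot.finish_job())
```

```text
[-0.0147 -0.0147 -0.001  -0.0025 -0.0009  0.0039  0.0009]
the job is handed in; nothing more can be done
None
```

I dry-tested both syringes and handed the job in at about 26 s; the hand-in gives no verdict, so whether it passed is not known.

- **Syringe b (sound):** it ran freely at about 4 N, rising to about 8 N in the end cushion. I pushed it home and left it in its rack hole. Its button measures about 0.139–0.140 m high, which is about 35 mm of travel.
- **Syringe a (blocked):** it stiffened part-way, to about 9 N at roughly 18 mm, so I stopped. After a small spring-back its plunger rests at about 17 mm, inside the 11.5–29 mm band. The syringe now stands in the stone hole, upright, with its shoulder on the face.

**Last checks:** syringe a's button is within about 1 px (roughly 3 mm) of where it should be in both cameras. The gripper is open and well clear, and the mallet, chisels and look-alikes sit where they started in the pictures. The highest force I read was 9.2 N, but readings came only at the end of each move, so I have no record of peaks in between.

**Disagreement:** in the pictures and at contact, the fingertips were about 19 mm higher than the reported TCP. I allowed for that in the pushes, the grasp and the placing.

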